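# Jack up a display riser and hold it

## Robot

A 7-joint arm with a two-finger parallel gripper is mounted at the origin on the work surface. World frame = base frame: x ahead of the robot, y to its left, z up, the work surface at z = 0. Lengths are in m, angles in rad, forces in N, time in s.
With the tool pointing down it reaches from about 0.4 to 0.9 m from the base axis. Payload 5.5 kg.
Tool frame: the origin (TCP) lies midway between the tips of the shut fingers; the grasp point (between the pads) lies 19 mm behind it (manip.grip_depth is the distance from the TCP to the grasp point, in m); z points along the fingers, y is the line along which they close (so a half turn about z gives the same grasp; the last joint's range is limited). The gripper opens to 92 mm and grips with 3 to 60 N. Pads are 19 mm wide; open, the fingers measure 130 mm over their backs; the gripper's body (75 mm by 190 mm) begins 47 mm behind the grasp point.
Start: joints at [1.572, 0.501, -0.427, 1.55, 0.221, 1.138, -0.21], TCP at [0.168, -0.628, 0.194] pointing down, gripper open.
Joint ranges: [-2.88, 2.88], [-0.31, 2.03], [-1.54, 1.56], [0.2, 2.42], [-1.41, 4.55], [0.19, 2.02], [-2.57, 2.57]. Speed limits (rad/s): [2.57, 2.57, 3.14, 3.14, 3.14, 3.14, 3.14].

## Interface

Orientations are given as a unit quaternion [x, y, z, w].
In Python, from bench import manip, effector, viewer gives the robot as it stands. Calls block until the motion is done:
- manip.move_pose(position, orientation): joint-space move of the TCP to a pose.
- manip.servo_line(position, ori=None, vel=0.15): straight line of the TCP; ori=None keeps the orientation; vel is the mean speed in m/s.
- manip.movej(angles): joint-space move.
- effector.open_jaws() and effector.close(f_grip=None): open the fingers fully, or close them until they stop; f_grip is the grip in N (None keeps the last).
- manip.sleep(seconds).
- manip.solve_ik(position, orientation): joint angles nearest the present ones, or None.
- viewer.get_image(name): name is "scene" or "top" or "wrist"; returns the picture (400x640x3 uint8, red, green, blue); there is no depth.
- viewer.get_calibration(name): a dict with "vfov" (degrees; the focal length in pixels is half the picture's height over the tangent of half this angle, whatever the lens; pixels are square), "cx", "cy" (the principal point, pixels), "eye" and "attitude" of the camera in the world. Camera axes: x right, y down, z forward; pixel columns grow to the right and rows downward; lengths in m; the calibration is good to about 2 mm. A picture is of the moment at which its call begins: read the wrist's pose just before it. get_calibration takes no time and is no camera call; for the wrist camera it gives the pose at the moment of the call.
A pose or a line that the arm cannot do raises manip.PlanningError and nothing moves.
- manip.hand_in(): hands the job in; it is judged then, once.
Readings, each from a call of its own:
- manip.current_clock(): time.
- manip.current_q(): joint angles.
- manip.current_joint_velocities(): joint speeds.
- manip.current_tau(): joint torques, N m.
- manip.current_tool_pos(): TCP position.
- manip.current_tcp_rot(): TCP orientation.
- manip.current_force(): force on the tool from outside, world axes, zero at the start.
- manip.current_wrist_torque(): the same for the moment, N m.
- manip.current_finger_gap(): finger opening in m.
- manip.current_gripper_force(): force on a finger pad.
Only numpy, scipy, OpenCV 4.12 (cv2) and the standard library are available. Lean on these libraries where they do the work, as an engineer would, in place of code of your own. Each camera call takes 0.05 s, during which the arm holds its last target. There are 200 camera calls.

## Task

Pull the lever jack up off its storage rail, out of the sprung catches, and stand it on the table with its saddle squarely under the riser's lift point - the spot on the steel tongue below the round stud - and let go of it. Then pump the handle: push it fully down once so that the board rises, let it come all the way back up, push it fully down again, and finish while holding it down so that the jack alone keeps the front of the board up. Leave the pots, cups and tray as they are and do not touch the board yourself.

Things in the scene. Friction and masses are not known exactly. Their poses are not given: they have to be found in the camera images.
- jack_grip (a point): Loose steel lever jack, 0.66 kg: centre of its upright housing (34 mm along x, 36 wide, 60 tall), the place to grasp, 48 mm above the jack's underside, 30 below the housing's top. x towards the saddle, handle towards -x, z up. Foot 70 mm wide, 18 thick, from 115 mm behind to 100 in front of this point, hollow below to straddle its rail; it stands on the table, now and when set down.
- saddle_top (a point): Centre of the top of the jack's saddle, a steel disc of 34 mm diameter, 65 mm in front (+x) of the housing's centre. With the handle up it is 50 mm above the jack's underside; it rises 60 mm per rad of handle, 30 mm for the full stroke.
- paddle (a point): Middle of the upper face of the handle's black end plate (34 x 40 mm, 8 thick), to push down on with closed fingers; 105 mm from the pivot, which is in the housing 14 mm above jack_grip. Handle up: about 97 mm above the table; fully down: about 45 mm above it. It stays 99 to 106 mm behind the housing's centre. x runs along the handle towards the pivot.
- jack_handle (a joint): Angle of the jack's handle in rad: 0 up, 0.5 fully down (a stop). A spring returns it to 0 when it is let go, and lowers the saddle with it. It takes about 3 N at the end plate to start it and about 10 N to hold it down under the board's load.
- dock: Storage rail fixed to the table, 270 mm long, 30 wide, 8 high, with a 34 mm high post at each end that carries a sprung roller catch. The rollers lie over the ends of the jack's foot and give way to a straight pull up: about 6 N besides the weight, mostly over the first 5 mm. Origin on the table below the stored jack's housing; x along the rail, the way the stored jack points.
- lift_point (a point): Marked lift point: underside of the steel tongue (44 mm wide, 6 thick) that sticks out 75 mm from the middle of the board's front edge; 45 mm out from that edge, right below a stud 10 mm across and 10 high. 60 mm above the table, board down. x points inward under the board, y along its edge, z up. The tongue overhangs the saddle: slide the jack in low from the front, its x along this x.
- board_edge (a point): Middle of the upper front edge of the riser's dark wooden board (150 mm deep, 320 mm long, 18 mm thick), 84 mm above the table while the board is down. The board is hinged along its far edge, 195 mm behind the lift point, and weighs 6 to 9 N at the lift point with its bowls. With the jack fully up, lift_point rises 20 mm and this edge about 15 mm; the board sinks back when the jack is let down.
- bowl0: Terracotta bowl, 80 mm across and 40 mm high, on the board; origin at the centre of its underside. To be left alone.
- bowl1: White bowl, 72 mm across and 46 mm high, on the board; origin at the centre of its underside. To be left alone.
- bowl2: Blue bowl, 84 mm across and 38 mm high, on the board; origin at the centre of its underside. To be left alone.
- beaker: White cup, 54 mm across and 60 mm high, on the table beside the tongue, near the board's front edge; origin at the centre of its underside. To be left alone.
- tray: Dark wooden tray, 200 x 130 mm, 22 mm high, on the table on the other side from the storage rail, with two cups in it; origin at the centre of its underside. To be left alone.
- teacup0: White tea cup, 60 mm across and 45 mm high, on the tray; origin at the centre of its underside. To be left alone.
- teacup1: Brown tea cup, 60 mm across and 45 mm high, on the tray; origin at the centre of its underside. To be left alone.
Mind the look-alikes: they are no part of the job. Leave any green look-alike of the part that bears jack_grip alone.

How it is judged:
By the outcome, as a careful person would: the job done as asked, in the order asked, and still so for the second after the job is handed in, while the arm keeps its last pose, push and grip.
It also fails if it takes over 59 s, if anything falls off the work surface, if the arm or the gripper's body presses on something with over 40 N, if the wrist force passes 120 N, or if a joint passes its speed limit or range.

## Working session

There is one attempt and no reset: what is moved stays moved. The work goes in short steps, each a Python script; the robot and the scene stay as the last script left them, time stands still between calls to the robot, and variables do not carry over. Pictures are saved under pics/ and viewed, at most 10 in all, crops included, and the job is handed in when it is done.

```bash
ls; mkdir -p pics
python3 - <<'E'
from bench import manip, effector, viewer
import cv2
for n in ("scene","top"):
    cv2.imwrite(f"pics/{n}0.png",viewer.get_image(n)[:,:,::-1]); print(n,viewer.get_calibration(n))
print(manip.current_clock(),manip.current_tcp_rot(),manip.grip_depth)
E
```

```text
pics
scene {'vfov': 50.724276070646006, 'cx': 319.89340548484165, 'cy': 202.23846926229874, 'eye': array([ 0.96488382, -0.22013634,  0.97126832]), 'attitude': array([ 0.80585385,  0.52607048, -0.14323044, -0.23094256])}
top {'vfov': 48.62993415116513, 'cx': 322.52814542419617, 'cy': 199.39296790896407, 'eye': array([0.20940543, 0.00960071, 1.35857469]), 'attitude': array([ 0.72345328, -0.68272682,  0.0696591 , -0.07514686])}
0.1 [ 9.91442095e-01  1.30544030e-01 -9.67893070e-05 -9.04758236e-04] 0.0188
```

View pics/scene0.png

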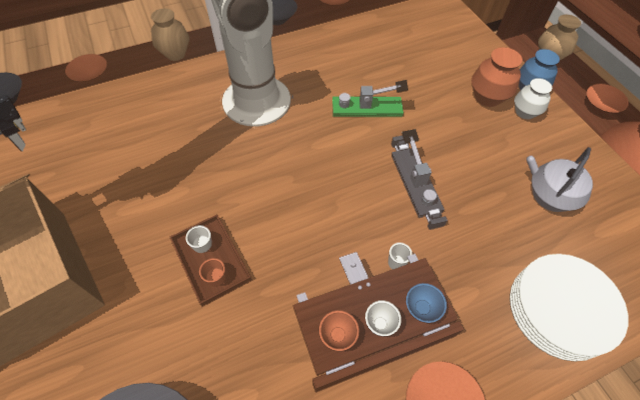

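View pics/top0.png

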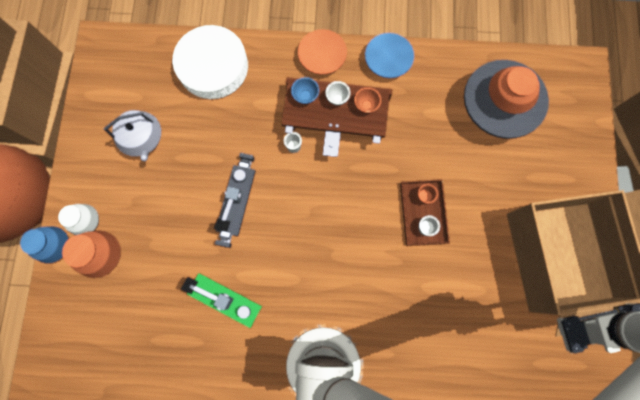

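The grey jack in its rail is at scene (418,180) / top (236,200). The green look-alike is at scene (368,100) / top (222,300). The task says to leave the green one alone, and only the grey one sits between roller posts, so grey is the one. I'll confirm that in an enlarged crop.

Run:
```python
import cv2, numpy as np
t=cv2.imread("pics/top0.png"); s=cv2.imread("pics/scene0.png")
r=lambda im,x,y,w,h,k:cv2.resize(im[y:y+h,x:x+w],None,fx=k,fy=k,interpolation=cv2.INTER_CUBIC)
a=r(t,205,145,65,110,5)      # 325x550
b=r(t,275,70,125,90,3.6)     # 450x324
c=r(s,380,125,75,110,2.4)[:226]
d=r(s,285,230,110,94,2.4)[:226]
out=np.zeros((560,790,3),np.uint8)
out[:550,:325]=a; out[:324,335:785]=b; out[330:330+c.shape[0],335:335+c.shape[1]]=c; out[330:330+d.shape[0],520:520+d.shape[1]]=d
cv2.imwrite("pics/crop1.png",out)
```

```text
(no output)
```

View pics/crop1.png

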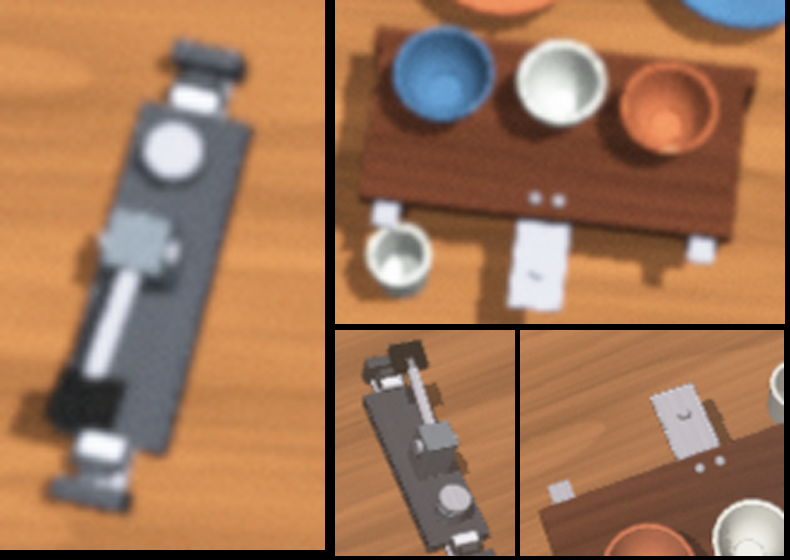

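The crop confirms the grey jack: it stands between the roller posts, with its saddle at top (239.6,175) and housing at (233,193). The tongue's stud is at top (330.6,145.8). Next I'll turn these into positions and check the two cameras against each other.

```bash
cat > h.py <<'E'
from bench import manip, effector, viewer
import numpy as np, cv2
from scipy.spatial.transform import Rotation as R
def ray(cal,p):
    f=200/np.tan(np.radians(cal["vfov"])/2)
    d=R.from_quat(cal["attitude"]).apply([(p[0]-cal["cx"])/f,(p[1]-cal["cy"])/f,1]); return np.array(cal["eye"]),d
def at(cal,p,z):
    e,d=ray(cal,p); return e+d*(z-e[2])/d[2]
def proj(cal,P):
    f=200/np.tan(np.radians(cal["vfov"])/2)
    c=R.from_quat(cal["attitude"]).inv().apply(np.array(P)-cal["eye"]); return np.array([cal["cx"],cal["cy"]])+f*c[...,:2]/c[...,2:]
def tri(obs):
    A=np.zeros((3,3));b=np.zeros(3)
    for cal,p in obs:
        e,d=ray(cal,p); d=d/np.linalg.norm(d); M=np.eye(3)-np.outer(d,d); A+=M;b+=M@e
    return np.linalg.solve(A,b)
def down(yaw):  # tool z down, tool x along yaw
    c,s=np.cos(yaw),np.sin(yaw)
    return R.from_matrix(np.array([[c,s,0],[s,-c,0],[0,0,-1]])).as_quat()
E
python3 - <<'E'
from h import *
np.set_printoptions(precision=4,suppress=True)
T=viewer.get_calibration("top");S=viewer.get_calibration("scene")
A=lambda x,y:(205+(x+.5)/5-.5,145+(y+.5)/5-.5)
B=lambda x,y:(275+(x-335+.5)/3.6-.5,70+(y+.5)/3.6-.5)
C=lambda x,y:(380+(x-335+.5)/2.4-.5,125+(y-330+.5)/2.4-.5)
D=lambda x,y:(285+(x-520+.5)/2.4-.5,230+(y-330+.5)/2.4-.5)
for n,a,c,z in (("saddle",A(173,151),C(455,499),.05),("house",A(138,241),C(437,436),.078),("stud",B(535,273),D(684,414),.074)):
    print(n,at(T,a,z),at(S,c,z),tri([(T,a),(S,c)]))
print("foot corners",[at(T,A(*p),.018)[:2] for p in((140,104),(252,130),(168,455))])
print("board front",[at(T,B(*p),.084)[:2] for p in((362,197),(735,237))],"back",[at(T,B(*p),.084)[:2] for p in((378,28),(757,70))])
print("tongue",[at(T,B(*p),.066)[:2] for p in((513,222),(570,224),(563,311),(508,304))])
print("wrist",viewer.get_calibration("wrist"), manip.current_tool_pos())
E
```

```text
saddle [0.5432 0.2865 0.05  ] [0.5467 0.2898 0.05  ] [0.5449 0.289  0.0475]
house [0.4799 0.296  0.078 ] [0.4814 0.2995 0.078 ] [0.4808 0.2977 0.0778]
stud [0.6449 0.0139 0.074 ] [0.6497 0.0146 0.074 ] [0.6473 0.015  0.0682]
foot corners [array([0.5806, 0.3169]), array([0.5678, 0.2451]), array([0.3608, 0.2779])]
board front [array([0.7004, 0.1639]), array([ 0.6829, -0.1525])] back [array([0.8559, 0.1619]), array([ 0.8355, -0.167 ])]
tongue [array([0.6922, 0.0352]), array([ 0.6932, -0.0136]), array([ 0.6153, -0.0115]), array([0.6188, 0.0353])]
wrist {'vfov': 62.717483008370245, 'cx': 324.3430355039406, 'cy': 199.5946310390267, 'eye': array([ 0.2425, -0.6077,  0.3845]), 'attitude': array([ 0.785 , -0.602 , -0.0904,  0.1149])} [ 0.168  -0.6272  0.1931]
```

Both cameras agree to about 4 mm and the heights fit (0.078, 0.0475, 0.068–0.074). The arm starts beside a crate, so I'll lift first, then take close views with the wrist camera.

```bash
python3 - <<'E'
from h import *
np.set_printoptions(precision=4,suppress=True)
p=manip.current_tool_pos(); q=manip.current_tcp_rot()
manip.servo_line([p[0],p[1],.48],vel=.3)
def go(P,yaw):
    manip.move_pose(P,down(yaw)); print(manip.current_clock(),manip.current_q(),manip.current_tool_pos())
go([.50,-.1,.45],-.06)
import json
out=[]
for n,P,yaw in(("stud",[.555,.02,.22],-.06),("jack",[.43,.303,.22],-.145)):
    go(P,yaw); manip.sleep(.3)
    c=viewer.get_calibration("wrist"); im=viewer.get_image("wrist")
    cv2.imwrite(f"pics/w_{n}.png",im[:,:,::-1]); json.dump({k:np.array(v).tolist() for k,v in c.items()},open(f"{n}.json","w"))
print(manip.current_force())
E
python3 -c "
import cv2,numpy as np
a=cv2.imread('pics/w_stud.png');b=cv2.imread('pics/w_jack.png')
cv2.imwrite('pics/w_stud_b.png',cv2.resize(a,(800,500)));cv2.imwrite('pics/w_jack_b.png',cv2.resize(b,(800,500)))"
```

```text
3.4333 [ 1.1428  0.2048 -1.1748  1.4762  0.1886  1.5853 -1.6544] [ 0.5    -0.1013  0.4499]
4.4667 [ 0.7306  0.4699 -1.0657  1.7476  0.4424  1.1877 -2.092 ] [0.5561 0.019  0.2211]
6.0 [-0.1169  0.2792 -0.6463  1.8263  0.1883  1.0981 -2.5481] [0.4308 0.3018 0.2198]
[ 0.1781 -0.2174 -1.3499]
```

View pics/w_stud_b.png

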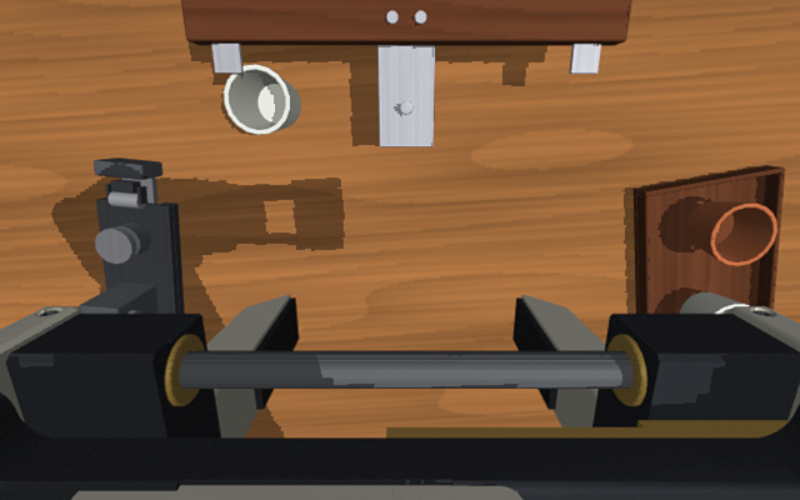

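View pics/w_jack_b.png

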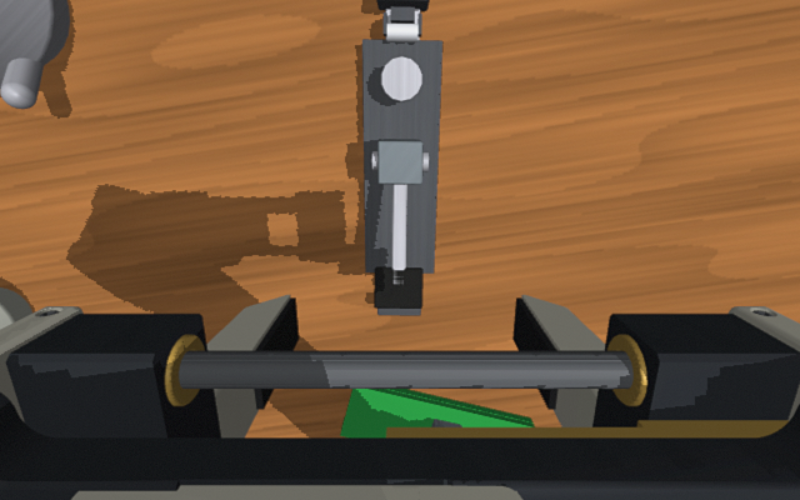

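The stud shows at view (405,107) with the tongue aligned to the view. The jack's housing top is at (400,162) and its saddle at (402,79), with pins on both sides of the housing. Converting to positions now.

Run:
```python
from h import *
import json
np.set_printoptions(precision=4,suppress=True)
s=json.load(open("stud.json"));j=json.load(open("jack.json"))
a=lambda c,x,y,z:at(c,((x+.5)*.8-.5,(y+.5)*.8-.5),z)[:2]
yaw=lambda p,q:np.arctan2(*(q-p)[::-1])
print("stud",a(s,405,107,.074))
t=[a(s,*p,.066) for p in((379,146),(433,147),(379,46),(434,45))]; print("tongue",t,yaw(t[0],t[2]),yaw(t[1],t[3]),(t[0]+t[1])/2)
b=[a(s,*p,.084) for p in((187,39),(630,40))]; print("edge",b,yaw(b[1],b[0])-np.pi/2,np.linalg.norm(b[1]-b[0]))
print("saddle",a(j,402,79,.05))
h=[a(j,*p,.078) for p in((379,141),(422,141),(421,184),(379,184))]; print("house",np.mean(h,0),yaw((h[2]+h[3])/2,(h[0]+h[1])/2),[np.linalg.norm(h[i]-h[i-1]) for i in range(4)])
f=[a(j,*p,.018) for p in((363,41),(365,272),(442,41),(434,272))]; print("foot",f,yaw(f[1],f[0]),yaw(f[3],f[2]),np.linalg.norm(f[0]-f[2]),np.linalg.norm(f[0]-f[1]))
print("beaker",a(s,257,100,.06))
# other-branch IK
for P,y in(([.48,.297,.1],-.145),([.48,.297,.1],-.145+np.pi),([.58,.018,.1],-.06),([.58,.018,.1],-.06+np.pi),([.48,.02,.1],-.06+np.pi)):
    print(y,manip.solve_ik(P,down(y)))
```

```text
stud [0.6465 0.0138]
tongue [array([0.618 , 0.0369]), array([ 0.6145, -0.0072]), array([0.6922, 0.031 ]), array([ 0.6903, -0.0112])] -0.08028268107604913 -0.05243546750595811 [0.6162 0.0149]
edge [array([0.7022, 0.1685]), array([ 0.6818, -0.1516])] -0.06377846143522725 0.3207330084466945
saddle [0.5431 0.2882]
house [0.4792 0.299 ] -0.16258675765256145 [np.float64(0.03365806487468502), np.float64(0.0337648637478647), np.float64(0.03365205223003676), np.float64(0.033979603200334364)]
foot [array([0.5815, 0.3169]), array([0.3716, 0.3524]), array([0.5715, 0.2491]), array([0.3613, 0.2829])] -0.16753192083450072 -0.15945842105978758 0.06852040091766512 0.21295035244396288
beaker [0.6598 0.1329]
-0.145 [-0.2158  0.4745 -0.4894  1.8489  0.2808  0.8867 -2.5543]
2.996592653589793 [ 0.2292  0.7524 -1.1668  1.8357  0.7807  1.1036  0.1942]
-0.06 [ 0.284   0.4957 -0.4656  1.8101  0.2761  0.9003 -1.9373]
3.081592653589793 [ 0.7904  0.8896 -1.304   1.7948  0.9217  1.2243  0.719 ]
3.081592653589793 [ 0.8969  0.6846 -1.2975  2.034   0.7789  1.0486  0.7265]
```

Jack grip point is (0.4795, 0.299) at yaw −0.163, and the lift point is (0.6464, 0.0137) at yaw −0.063. Sizes check out: edge 0.3207, foot 0.213 × 0.0685, housing 0.034. I'll grasp with the half-turned tool, which gives j7 margin, and lift.

Run:
```python
from h import *
np.set_printoptions(precision=4,suppress=True)
o=down(np.pi-.163)
def st(m): print(m,round(manip.current_clock(),2),manip.current_tool_pos(),manip.current_force(),"gap",manip.current_finger_gap(),manip.current_gripper_force())
manip.move_pose([.4795,.299,.22],o); st("above")
manip.servo_line([.4795,.299,.07],vel=.15); manip.servo_line([.4795,.299,.025],vel=.06); st("down")
effector.close(f_grip=45); st("closed")
manip.servo_line([.4795,.299,.033],vel=.02); st("8mm")
manip.servo_line([.4795,.299,.1],vel=.08); manip.sleep(.3); st("up")
print(manip.current_q())
for n in("scene","top"): cv2.imwrite(f"pics/{n}1.png",viewer.get_image(n)[:,:,::-1])
s=cv2.imread("pics/scene1.png")[80:280,300:500]; t=cv2.imread("pics/top1.png")[120:320,160:360]
cv2.imwrite("pics/lift.png",cv2.resize(np.hstack([s,t]),(800,400)))
```

```text
above 8.79 [0.4794 0.299  0.22  ] [ 0.2547 -0.4163 -1.1718] gap 0.09184774028078801 0.0
down 10.84 [0.4796 0.2994 0.0252] [-0.0732  0.1016  0.8057] gap 0.09164755692285738 0.0
closed 11.76 [0.4796 0.2993 0.025 ] [ 1.0189  0.4614 -0.5707] gap 0.035494080268986726 44.99825477600098
8mm 12.31 [0.4793 0.2979 0.0328] [-0.9463 -2.5111 -6.6479] gap 0.035772380210918685 44.99596953392029
up 13.59 [0.4792 0.299  0.0996] [ 0.2539 -0.5186 -6.5001] gap 0.03549065435097027 44.99531328678131
[ 0.1829  0.6991 -1.0842  1.8354  0.7106  1.0583  0.2251]
```

View pics/lift.png

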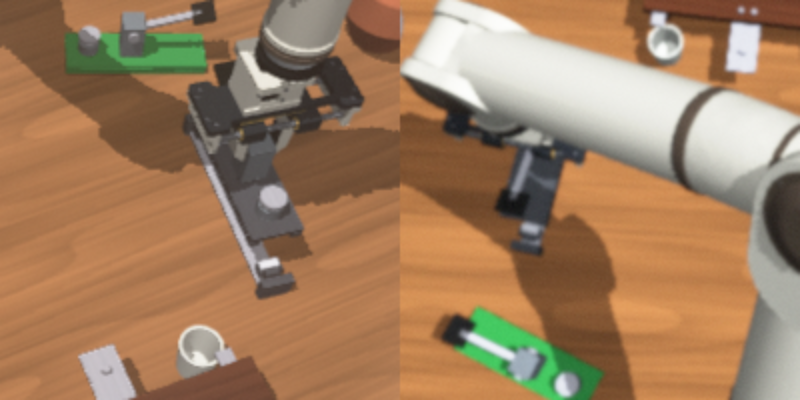

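The jack is held: gap 35.5 mm, −6.5 N, and it sits level and clear of its rail at scene (437,179). Now I'll carry it to in front of the tongue, lower it, and check the saddle before sliding in.

Run:
```python
from h import *
np.set_printoptions(precision=4,suppress=True)
S=viewer.get_calibration("scene"); T=viewer.get_calibration("top")
print("lifted saddle proj",proj(S,[.5436,.2884,.1246]),"seen ~437,179")
yaw=-.063; u=np.array([np.cos(yaw),np.sin(yaw)]); L=np.array([.6464,.0137]); o=down(np.pi+yaw)
def st(m): print(m,round(manip.current_clock(),2),manip.current_tool_pos(),manip.current_force(),"gap",manip.current_finger_gap())
G0=L-u*.185; 
manip.servo_line([*G0,.1],ori=o,vel=.15); st("carried")
manip.servo_line([*G0,.030],vel=.1); manip.sleep(.2); st("low")
print("saddle proj",proj(S,[*(G0+u*.065),.055]))
im=viewer.get_image("scene")[:,:,::-1]; cv2.imwrite("pics/scene2.png",im)
cv2.imwrite("pics/pre.png",cv2.resize(im[150:300,270:420],(600,600),interpolation=cv2.INTER_CUBIC))
```

```text
lifted saddle proj [435.6777 177.9942] seen ~437,179
carried 15.67 [0.4618 0.0263 0.1001] [ 0.3688 -0.5073 -7.2699] gap 0.035644650793663045
low 16.72 [0.4623 0.0253 0.0305] [ 0.262  -0.0016 -7.0473] gap 0.03529473381040368
saddle proj [332.7773 224.3091]
```

View pics/pre.png

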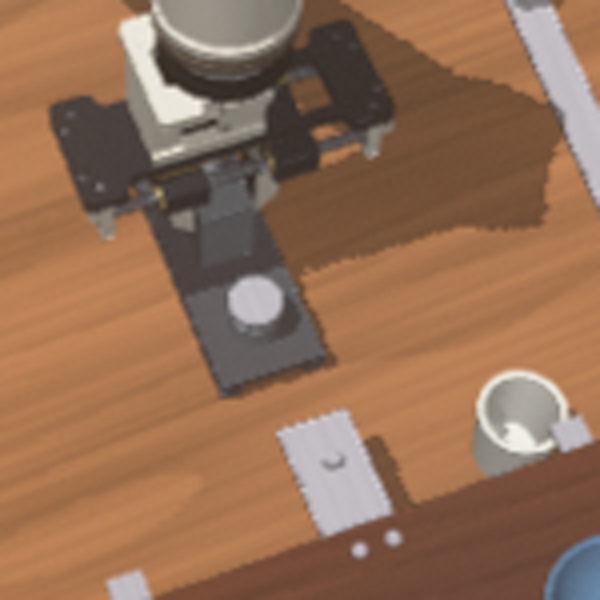

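The saddle shows at scene (333.7,225) and the stud at (353.4,264.4). I'll measure their offset within this one image, which cancels the camera bias, then slide in.

Run:
```python
from h import *
np.set_printoptions(precision=4,suppress=True)
S=viewer.get_calibration("scene")
yaw=-.063; u=np.array([np.cos(yaw),np.sin(yaw)]); n=np.array([-u[1],u[0]]); L=np.array([.6464,.0137])
pix=lambda x,y:(270+(x+.5)/4-.5,150+(y+.5)/4-.5)
sa=at(S,pix(255,300),.0555)[:2]; stp=at(S,pix(334,459),.073)[:2]
e=stp-sa; along,lat=e@u,e@n; print(sa,stp,"along",along,"lat",lat)
if abs(along-.12)>.006 or abs(lat)>.006: raise SystemExit("inspect")
def st(m): print(m,round(manip.current_clock(),2),manip.current_tool_pos(),manip.current_force(),"gap",manip.current_finger_gap())
G=L-u*.065+ .5*((along-.12)*u+lat*n); print("G",G)
H=G-u*.12
manip.servo_line([*H,.027],vel=.03); st("low")
manip.servo_line([*G,.027],vel=.06); manip.sleep(.2); st("in")
for z in np.arange(.0265,.0225,-.0005):
    manip.servo_line([*G,z],vel=.01); manip.sleep(.1); f=manip.current_force()
    if f[2]>-4: break
st("touch")
```

```text
[0.5283 0.0221] [0.6487 0.0154] along 0.12061497227690458 lat 0.0009229379838073245
G [0.5819 0.0182]
low 17.02 [0.462  0.0257 0.0269] [-0.2083  0.8457 -7.1784] gap 0.03559508039052537
in 19.37 [0.5818 0.0182 0.027 ] [ 0.1066 -0.0641 -6.3429] gap 0.03578134692284677
touch 21.12 [0.582  0.0184 0.025 ] [-1.879   0.5167  1.43  ] gap 0.03609387310989883
```

Touched down at TCP z = 0.025, the same height as at the grasp, so there was no slip. Releasing, rising and checking the placement.

Run:
```python
from h import *
np.set_printoptions(precision=4,suppress=True)
import json
effector.open_jaws(); p=manip.current_tool_pos()
manip.servo_line([p[0],p[1],.19],vel=.2)
yaw=-.063;u=np.array([np.cos(yaw),np.sin(yaw)])
G=np.array([.5819,.0182])
manip.move_pose([*(G-.06*u),.24],down(yaw)); manip.sleep(.3)
print(manip.current_clock(),manip.current_tool_pos(),manip.current_q(),manip.current_force())
c=viewer.get_calibration("wrist"); im=viewer.get_image("wrist")[:,:,::-1]
json.dump({k:np.array(v).tolist() for k,v in c.items()},open("placed.json","w"))
cv2.imwrite("pics/placed.png",cv2.resize(im,(800,500)))
```

```text
25.425 [0.5219 0.0218 0.2398] [-1.0093  0.3525  1.139   1.8537 -0.3491  1.1588 -1.3841] [-0.1661  0.3738 -0.3025]
```

View pics/placed.png

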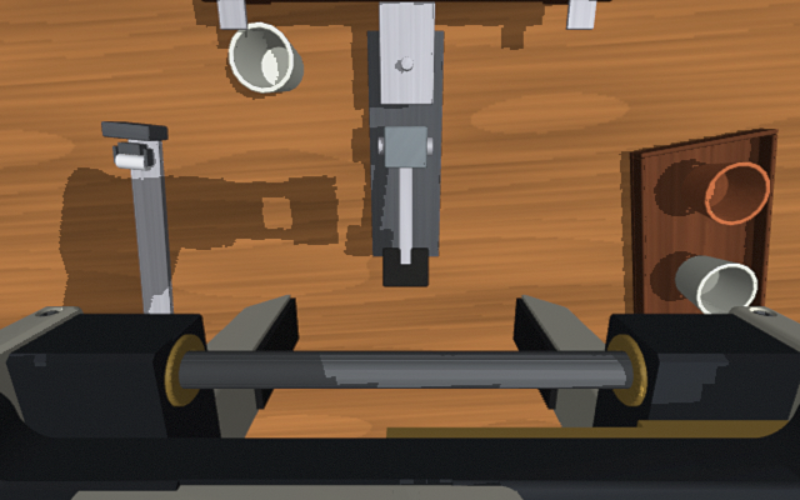

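Run:
```python
from h import *
import json
np.set_printoptions(precision=4,suppress=True)
c=json.load(open("placed.json")); a=lambda x,y,z:at(c,((x+.5)*.8-.5,(y+.5)*.8-.5),z)[:2]
yaw=-.063;u=np.array([np.cos(yaw),np.sin(yaw)]);n=np.array([-u[1],u[0]])
h=np.mean([a(*p,.078) for p in((385,127),(427,127),(427,168),(385,168))],0); s=a(405,63,.074); pd=a(405.5,267,.097)
print("house",h,"stud",s,"along/lat",(s-h)@u,(s-h)@n,"paddle rel",(pd-h)@u,(pd-h)@n)
f=[a(*p,.018) for p in((374,248),(438,255),(443,32))]; print("foot side yaw",np.arctan2(*(f[2]-f[1])[::-1]))
```

```text
house [0.5809 0.0176] stud [0.6465 0.0143] along/lat 0.06565572600793977 0.0008073891230543548 paddle rel -0.09889137529917379 0.0004179614489580279
foot side yaw -0.06160217842146978
```

The jack stands within 1 mm of the target: offset 65.7 mm along, 0.8 mm lateral, yaw −0.062. Time for the first pump stroke.

```bash
cat >> h.py <<'E'
yaw=-.063;u=np.array([np.cos(yaw),np.sin(yaw)])
PD=np.array([.5815,.0179])-.102*u
def push(fmax=22,zmin=.040):
    manip.servo_line([*PD,.055],vel=.05)
    z=.055
    while z>zmin:
        z-=.001; manip.servo_line([*PD,z],vel=.03)
        if manip.current_force()[2]>fmax: break
    manip.sleep(.3)
def st(m): print(m,round(manip.current_clock(),2),manip.current_tool_pos(),manip.current_force())
E
python3 - <<'E'
from h import *
np.set_printoptions(precision=4,suppress=True)
effector.close(f_grip=20); manip.move_pose([*PD,.14],down(yaw)); st("above")
manip.servo_line([*PD,.105],vel=.1); st("near")
push(); st("pushed")
im=viewer.get_image("scene")[:,:,::-1]; cv2.imwrite("pics/push1.png",cv2.resize(im[180:340,280:480],(800,640))[:600])
E
```

```text
above 27.43 [0.4807 0.0241 0.1407] [ 1.1378 -0.7083 -0.3261]
near 27.93 [0.4807 0.024  0.1056] [ 0.3799 -0.6961  0.0807]
pushed 33.12 [0.4787 0.0245 0.0399] [-2.9518  0.4348  6.5735]
```

View pics/push1.png

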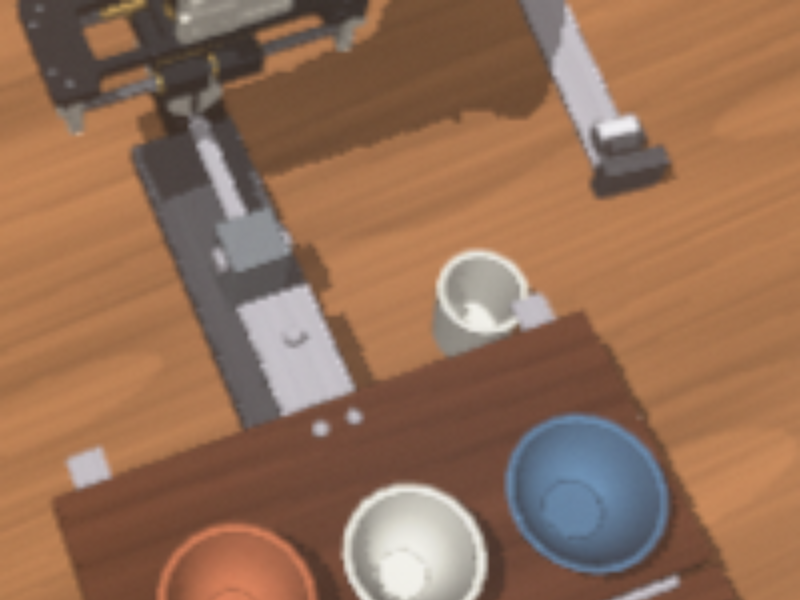

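Run:
```python
from h import *
np.set_printoptions(precision=2,suppress=True)
S=viewer.get_calibration("scene")
V=lambda P:(proj(S,P)-[280,180])*4
L=[.6464,.0137]; G=np.array([.5815,.0179])
print("stud down/up",V([*L,.075]),V([*L,.095]))
for s,z in((-.099,.097),(-.1035,.045)): print("paddle",V([*(G+s*u),z]))
print("tcp",V(manip.current_tool_pos()))
print("edge L",[V([.7022,.1685,z]) for z in(.084,.099)],"R",[V([.6818,-.1516,z]) for z in(.084,.099)])
print(manip.current_force(), manip.current_tool_pos(),manip.current_tau())
```

```text
stud down/up [288.29 333.81] [291.03 319.62]
paddle [187.73  84.39]
paddle [183.06 121.64]
tcp [183.23 126.19]
edge L [array([574.95, 309.86]), array([580.83, 298.95])] R [array([ 42.33, 497.82]), array([ 41.  , 488.85])]
[-3.35  0.66  7.49] [0.48 0.02 0.04] [  0.12 -37.41  10.78 -18.31  -0.48  -1.35  -0.  ]
```

The view is ambiguous: the board may not have risen. I'll measure image shifts numerically between the pre-push and current scene images.

Run:
```python
from h import *
np.set_printoptions(precision=2,suppress=True)
S=viewer.get_calibration("scene"); G=np.array([.5815,.0179]); 
st("now")
b=cv2.imread("pics/scene2.png"); im=viewer.get_image("scene")[:,:,::-1].copy(); cv2.imwrite("pics/push1full.png",im)
def shift(P,w,h):
    x,y=proj(S,P).round().astype(int); A=b[y-h:y+h,x-w:x+w]; B=im[y-h-8:y+h+8,x-w-8:x+w+8]
    r=cv2.matchTemplate(B,A,cv2.TM_CCOEFF_NORMED); v=cv2.minMaxLoc(r); return np.array(v[3])-8,round(v[1],3)
B=lambda s,t:np.array([.6464,.0137])+s*u+t*np.array([-u[1],u[0]])
for n,P,z in(("stud",B(0,0),20),("bowlW",[*B(.13,0)],15),("beaker",[.6598,.1329],0)):
    P3=[*P,{"stud":.075,"bowlW":.1,"beaker":.05}[n]]; P4=[*P,P3[2]+z/1000]
    print(n,shift(P3,9,9),"expected if up",proj(S,P4)-proj(S,P3))
print("edge bolts",shift([*B(.052,0),.084],12,8),proj(S,[*B(.052,0),.1])-proj(S,[*B(.052,0),.084]))
V=lambda P:(proj(S,P)-[280,180])*4
print("housing exp",V([*G,.078]),"pivot",V([*G,.062]))
```

```text
now 33.17 [0.48 0.02 0.04] [-3.35  0.66  7.49]
stud (array([ 0, -1]), 0.903) expected if up [ 0.69 -3.55]
bowlW (array([0, 1]), 0.973) expected if up [ 0.93 -2.18]
beaker (array([0, 0]), 0.999) expected if up [0. 0.]
edge bolts (array([0, 0]), 0.977) [ 0.7  -2.65]
housing exp [246.49 235.58] pivot [244.99 247.59]
```

Run:
```python
from h import *
w=viewer.get_image("wrist")[:,:,::-1]; s=cv2.imread("pics/push1full.png"); t=viewer.get_image("top")[:,:,::-1]
cv2.imwrite("pics/topnow.png",t)
T=viewer.get_calibration("top"); x,y=proj(T,[*PD,.05]).astype(int); print(x,y)
o=np.zeros((600,800,3),np.uint8)
o[:350,:400]=cv2.resize(w[50:400,120:520],(400,350))
r=lambda im,x,y,k,W,H:cv2.resize(im[y:y+H//k,x:x+W//k],(W//k*k,H//k*k),interpolation=cv2.INTER_CUBIC)
a=r(s,300,170,8,400,600); o[:a.shape[0],400:400+a.shape[1]]=a
a=r(t,max(x-25,0),max(y-20,0),5,400,250); o[350:350+a.shape[0],:a.shape[1]]=a
cv2.imwrite("pics/diag.png",o)
```

```text
323 199
```

View pics/diag.png

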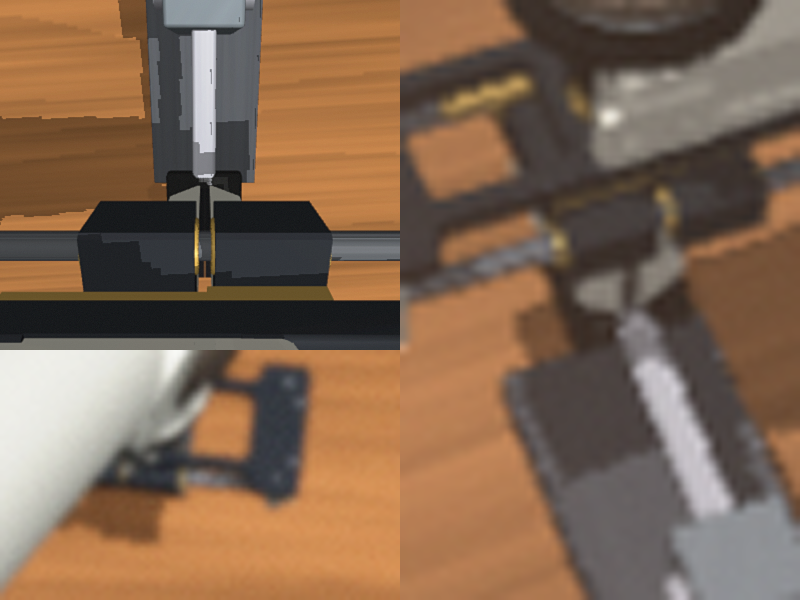

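The fingers are squarely on the plate, but only 7 N shows, so the stop hasn't been reached yet. I'll step further down while watching the force.

Run:
```python
from h import *
np.set_printoptions(precision=4,suppress=True)
S=viewer.get_calibration("scene"); b=cv2.imread("pics/scene2.png")
def shift():
    im=viewer.get_image("scene")[:,:,::-1]
    A=cv2.resize(b[255:275,345:363],None,fx=5,fy=5,interpolation=cv2.INTER_CUBIC);B=cv2.resize(im[245:285,335:373],None,fx=5,fy=5,interpolation=cv2.INTER_CUBIC)
    v=cv2.minMaxLoc(cv2.matchTemplate(B,A,cv2.TM_CCOEFF_NORMED)); return (np.array(v[3])-50)/5,round(v[1],3)
print(shift())
for z in np.arange(.039,.0305,-.001):
    manip.servo_line([*PD,z],vel=.02); f=manip.current_force(); print(round(z,4),manip.current_tool_pos(),f,shift())
    if f[2]>22: break
print(manip.current_clock())
```

```text
(array([ 0.2, -0.8]), 0.957)
0.039 [0.4786 0.0245 0.0388] [-3.0449  0.6782  6.9968] (array([ 0.2, -0.8]), 0.959)
0.038 [0.4785 0.0245 0.0378] [-4.8015  0.0225  7.2778] (array([ 0.2, -1. ]), 0.952)
0.037 [0.4785 0.0245 0.0368] [-3.8335 -0.6657  6.6224] (array([ 0.4, -1. ]), 0.947)
0.036 [0.4784 0.0245 0.0358] [-4.6223 -0.1367  6.994 ] (array([ 0.4, -1.2]), 0.942)
0.035 [0.4783 0.0245 0.0348] [-3.955   1.1363  8.0183] (array([ 0.4, -1.2]), 0.953)
0.034 [0.4782 0.0245 0.0338] [-3.8357  0.0985  7.493 ] (array([ 0.4, -1.4]), 0.942)
0.033 [0.4783 0.0245 0.0328] [-5.076  -0.3894  7.8122] (array([ 0.6, -1.4]), 0.949)
0.032 [0.4782 0.0244 0.0318] [-4.9877 -0.4971  7.7176] (array([ 0.6, -1.4]), 0.952)
0.031 [0.4783 0.0245 0.0309] [-4.8302  0.9673  8.5517] (array([ 0.6, -1.4]), 0.952)
36.075
```

Run:
```python
from h import *
np.set_printoptions(precision=4,suppress=True)
c=dict(viewer.get_calibration("wrist")); p=manip.current_tool_pos()
c["eye"]=np.array(c["eye"])+np.array([.4787,.0245,.0399])-p
print("gap",manip.current_finger_gap(),"rot",R.from_quat(manip.current_tcp_rot()).as_matrix()[:,2],p,manip.current_force())
D=lambda P:proj(c,P)-[120,50]
inv=lambda x,y,z:at(c,(x+120,y+50),z)
print("house rear top L/R seen (163,27),(245,27):",inv(163,27,.078),inv(245,27,.078),"expect x",.5815-.017)
print("foot rear corners seen (155,182),(255,182)",inv(155,182,.018),inv(255,182,.018),"expect",np.array([.5815,.0179])-.115*u)
for z in(.045,.055,.065,.075): print("plate front corners seen (167,172),(241,172) z",z,inv(167,172,z),inv(241,172,z), np.linalg.norm(inv(167,172,z)-inv(241,172,z)))
```

```text
gap 0.0007999142359614009 rot [-0.0025  0.0008 -1.    ] [0.4783 0.0245 0.0309] [-4.6289 -0.5007  8.0872]
house rear top L/R seen (163,27),(245,27): [0.5665 0.0368 0.078 ] [0.5643 0.001  0.078 ] expect x 0.5645
foot rear corners seen (155,182),(255,182) [0.4696 0.0595 0.018 ] [ 0.4653 -0.0103  0.018 ] expect [0.4667 0.0251]
plate front corners seen (167,172),(241,172) z 0.045 [0.4866 0.0465 0.045 ] [0.4838 0.0018 0.045 ] 0.04478155286955753
plate front corners seen (167,172),(241,172) z 0.055 [0.4904 0.045  0.055 ] [0.4877 0.0027 0.055 ] 0.04237359253689901
plate front corners seen (167,172),(241,172) z 0.065 [0.4941 0.0435 0.065 ] [0.4916 0.0036 0.065 ] 0.0399656322042405
plate front corners seen (167,172),(241,172) z 0.075 [0.4978 0.042  0.075 ] [0.4955 0.0046 0.075 ] 0.03755767187158198
```

The image widths put the plate near z≈0.065 while the TCP is at 0.031–0.040. So the contact isn't at the fingertips; something higher on the gripper is pressing. I'll back off slowly and re-approach, logging force against height.

Run:
```python
from h import *
np.set_printoptions(precision=2,suppress=True)
p=manip.current_tool_pos()
for z in np.arange(.04,.125,.012):
    manip.servo_line([*PD,z],vel=.12); print("up",round(z,3),manip.current_force(),manip.current_tool_pos()[:2])
print(manip.current_clock(),manip.current_finger_gap())
for z in np.arange(.106,.083,-.003):
    manip.servo_line([*PD,z],vel=.06); print("dn",round(z,3),manip.current_force())
print(manip.current_clock())
c=viewer.get_calibration("wrist"); im=viewer.get_image("wrist"); cv2.imwrite("pics/w3.png",im[:,:,::-1])
# dark-pixel extents near plate, row by row
x,y=proj(c,[*(PD+.02*u),.09]); print("proj front of plate",x,y,"TCP",proj(c,manip.current_tool_pos()))
for r in range(int(y)-30,int(y)+30,4):
    d=np.where(im[r,260:400].max(1)<45)[0]+260; print(r,(d.min(),d.max(),len(d)) if len(d) else None)
```

```text
up 0.04 [-2.95 -0.05  6.56] [0.48 0.02]
up 0.052 [ 0.96 -0.46  2.31] [0.48 0.02]
up 0.064 [ 1.22 -0.37  1.96] [0.48 0.02]
up 0.076 [-0.6  -0.02  0.05] [0.48 0.02]
up 0.088 [ 0.22  0.22 -0.74] [0.48 0.02]
up 0.1 [-0.26  0.51  0.56] [0.48 0.02]
up 0.112 [-0.    1.29 -0.16] [0.48 0.02]
up 0.124 [-1.43 -0.85  0.42] [0.48 0.02]
38.075 0.0003789673075925728
dn 0.106 [-0.41  0.   -0.59]
dn 0.103 [ 0.58 -1.05  0.51]
dn 0.1 [ 0.89  0.48 -0.17]
dn 0.097 [ 0.53 -0.49  0.09]
dn 0.094 [ 1.18 -0.09 -0.65]
dn 0.091 [-0.87 -0.66  0.13]
dn 0.088 [ 0.89 -0.09 -0.4 ]
dn 0.085 [-0.47  0.57  0.76]
40.275
proj front of plate 323.9458895130748 200.50350015520715 TCP [324.05 228.82]
170 None
174 None
178 None
182 None
186 None
190 None
194 None
198 None
202 None
206 (np.int64(290), np.int64(356), 51)
210 (np.int64(290), np.int64(356), 67)
214 (np.int64(291), np.int64(356), 66)
218 (np.int64(291), np.int64(356), 65)
222 (np.int64(291), np.int64(356), 66)
226 (np.int64(291), np.int64(356), 66)
```

Run:
```python
import cv2
im=cv2.imread("pics/w3.png"); g=cv2.cvtColor(im,cv2.COLOR_BGR2GRAY)
print("cols",list(range(270,382,5)))
for r in range(150,320,5): print(r,' '.join('%3d'%v for v in g[r,270:382:5]))
d=cv2.imread("pics/w_stud.png");d=cv2.cvtColor(d,cv2.COLOR_BGR2GRAY)
print("open fingers");
for r in range(225,340,6): print(r,' '.join('%3d'%v for v in d[r,150:260:6]))
```

```text
cols [270, 275, 280, 285, 290, 295, 300, 305, 310, 315, 320, 325, 330, 335, 340, 345, 350, 355, 360, 365, 370, 375, 380]
150 126  82  59  61  59 100  94  99  95 164 214 219 213  93  95  95  97  98  95  92 138 135 133
155  81  83  57  63  60  99  95  97  95 167 215 220 214  91  97  96  98  96  95  96 132 129 127
160  86  85  60  58  59  97  95 100  95 165 216 220 214  91  96  96  97  95  93  95 129 127 127
165  77  75  60  60  59  60  58  63  59 168 215 221 216  50  96  94  98  99  93  96 133 131 131
170  82  81  64  62  58  61  58  62  60 168 216 220 217  92  96  95  96  96  93  96 137 135 136
175  85  86  82  59  58  60  58  61  60 166 217 220 218  90  95  95  97  98  96  93 134 134 136
180  86  86  84  61  59  62  56  62  59 168 216 221 218  89  95  93  95  97  96  94 142 142 144
185  84  85  84  60  60  59  58  62  58 166 216 220 222  95  95  94  97  96  95  94 141 141 140
190  83  86  84  58  59  60  59  59  58 126 141 226 133  92  94  95  97  96  93  92 148 146 146
195  90  91  91  61  60  62  57  60  58 128 141 140 135  66  95  94  97  96  94  63 125 126 127
200  87  87  85  60
[... 3197 characters left out ...]
  59  59  61  60  62  59  60  60  60  60  60  60  59  61  81
297  65  64  65  62  65  65  64  66  65  65  62  66  65  64  66  65  65  64 106
303  60  61  61  62  62  63  61  62  61  62  62  61  59  60  62  62  61  61  58
309  51  52  50  53  51  48  50  50  49  52  53  53  48  48  48  48  49  49  48
315  52  51  16  13  72  70  70  70  70  30  10  43 118 118 119 120 119 120 119
321  52  16  12  12  72  70  70  71  72  56  17 122 120 119 119 119 119 121 122
327  12  12  11  13  72  71  71  70  71  69  52 124 118 118 116 117 116 117 117
333  18  10  11  12  44  71  71  72  70  70  71  70 114 116 115 114 115 112 111
339  12  13  17  12  23  72  72  70  70  69  70  69  85 114 113 110 111 107 105
```

The pixel geometry puts the closed fingers' contact about 32–36 mm above the nominal TCP. The log agrees: contact was lost at TCP ≈0.07 with the plate at 0.097. So the stop should come at TCP ≈0.013. I'll push on to a force stop and confirm that the stud rises (−3.5 px expected).

```bash
cat >> h.py <<'E'
_b=cv2.imread("pics/scene2.png")
def shift():
    im=viewer.get_image("scene")[:,:,::-1]
    k=dict(fx=5,fy=5,interpolation=cv2.INTER_CUBIC)
    A=cv2.resize(_b[255:275,345:363],None,**k);B=cv2.resize(im[245:285,335:373],None,**k)
    v=cv2.minMaxLoc(cv2.matchTemplate(B,A,cv2.TM_CCOEFF_NORMED)); return (np.array(v[3])-50)/5,round(v[1],3)
def stroke(z0,zmin,fmax=18):
    manip.servo_line([*PD,z0],vel=.08); z=z0
    while z>zmin:
        z-=.001; manip.servo_line([*PD,z],vel=.025); f=manip.current_force(); print(round(z,4),f)
        if f[2]>fmax: break
    manip.sleep(.2); st("end"); print(shift(),manip.current_force())
E
python3 - <<'E'
from h import *
np.set_printoptions(precision=3,suppress=True)
stroke(.026,.007)
E
```

```text
0.025 [-2.767  1.903  7.607]
0.024 [-4.753  1.217  8.256]
0.023 [-4.114  0.675  8.283]
0.022 [-3.345  1.098  7.733]
0.021 [-3.318  0.992  8.386]
0.02 [-3.509  0.766  8.036]
0.019 [-3.103  0.924  8.58 ]
0.018 [-3.191  1.777  8.53 ]
0.017 [-2.485  0.96   8.797]
0.016 [-1.832  1.603  7.992]
0.015 [-1.76   1.061  9.325]
0.014 [-3.44   1.361 12.325]
0.013 [-5.88   0.682 20.119]
end 44.67 [0.479 0.025 0.013] [-5.455  1.043 19.476]
(array([ 1.2, -3.2]), 0.933) [-5.117  2.041 19.65 ]
```

The stop came at TCP 0.013 with 20 N, and the stud shifted −3.2 px, so the board is fully up. Now full release, second stroke, and hold.

Run:
```python
from h import *
np.set_printoptions(precision=3,suppress=True)
manip.servo_line([*PD,.095],vel=.1); manip.sleep(.4); st("released"); print(shift())
c=viewer.get_calibration("wrist"); im=viewer.get_image("wrist"); cv2.imwrite("pics/w4.png",im[:,:,::-1])
print("plate front row exp",proj(c,[*(np.array([.5815,.0179])-.083*u),.0914]))
d=im[:,324-25].max(1); print("dark starts",[r for r in range(150,235) if d[r]<45][:1], "housing rear top exp",proj(c,[*(np.array([.5815,.0179])-.017*u),.078]))
g=cv2.cvtColor(im,cv2.COLOR_RGB2GRAY); print(g[40:130:3,310],g[95,270:380:4])
stroke(.019,.010,fmax=16)
manip.sleep(.3); st("hold")
```

```text
released 46.08 [0.48  0.024 0.095] [ 0.061  0.095 -1.136]
(array([0., 0.]), 0.958)
plate front row exp [323.941 198.144]
dark starts [198] housing rear top exp [323.946  86.359]
[153 153 151 153 151 152 151 151 152 151 151 151 150 148 152  78  43  99
 100 100 100  99 100  99  99  98  97  98  97  97] [119  74  74  99  60  63  62  62 101 101  99  98 215 214 213 207  95  95
  99  98  98  99  96  94  97 129 128 127]
0.018 [-3.699  1.431  8.395]
0.017 [-2.347  0.955  8.596]
0.016 [-2.481  0.725  8.747]
0.015 [-2.448  0.349  8.738]
0.014 [-2.966  0.736 12.756]
0.013 [-5.583  0.504 20.226]
end 48.98 [0.479 0.024 0.013] [-5.565  1.029 19.688]
(array([ 1.2, -3.2]), 0.934) [-5.194  0.706 19.502]
hold 49.33 [0.479 0.024 0.013] [-6.114  1.48  19.311]
```

The handle came fully up with the board back down (shift 0, plate at row 198 as expected, and the housing where it was placed). The second stroke is on its stop at 20 N with the board up. Handing in.

```bash
python3 -c "
from bench import manip
print(manip.hand_in(),manip.current_clock())"
```

```text
the job is handed in; nothing more can be done
the job is handed in; nothing more can be done
```

The jack stands within about 1 mm of square under the lift point, was pumped fully down twice with a full return between (after one partial stroke that never reached the stop and was let back up), and I handed in at about 49 s while holding it down at about 19 N with the board up; the hand-in returned no verdict.

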